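Check that the film rollers of a microfilm reader run free

ROBOT

A 6-joint arm with a two-finger parallel gripper is mounted at the origin on the work surface. World frame = base frame: x ahead of the robot, y to its left, z up, the work surface at z = 0. Lengths are in mm, angles in rad, forces in N, time in s.
With the tool pointing down it reaches from about 275 to 750 mm from the base axis. Payload 10.2 kg.
Tool frame: the origin (TCP) lies midway between the tips of the shut fingers; the grasp point (between the pads) lies 19 mm behind it; z points along the fingers, y is the line along which they close (so a half turn about z gives the same grasp; the last joint's range is limited). The gripper opens to 85 mm and grips with 20 to 120 N. Pads are 22 mm wide; open, the fingers measure 114 mm over their backs; the gripper's body (76 mm by 85 mm) begins 54 mm behind the grasp point. The pads swing forward as they close: fully open they stand 13 mm farther back than shut.
Start: joints at [1.098, 0.313, 1.498, -0, 1.331, -0.223], TCP at [129.798, 508.708, 231.294] pointing down, gripper open.
Joint ranges: [-2.94, 2.94], [-0.97, 2.17], [0.19, 2.56], [-1.23, 4.37], [0.02, 3.11], [-2.88, 2.88]. Speed limits (rad/s): [2.39, 2.39, 3.01, 3.14, 3.14, 3.14].

INTERFACE

Orientations are given as a unit quaternion [w, x, y, z].
In Python, from rig import ctrl gives the robot as it stands.
- The arm moves only by the tool arm_command, never from a script. Its argument "increments" is a list of rows, each an object with "dr": the turn, a rotation vector about the tool's x, y, z in units of pi/4 rad (1.0 is pi/4 rad), a list of three; "offset": the shift along the tool's x, y, z in units of 120 mm (1.0 is 120 mm), a list of three; "hand": the opening, from -1 (shut) to 1 (fully open). A call has 1 to 8 rows; each row shifts and turns the commanded pose from where the row before left it, along the tool's axes as they then stand; what a row does not reach is not made up. A row lasts 1/10 s, in which the tool goes at most 50 mm and 8.59 degrees, less where a joint would pass 70% of its speed; a pose out of reach is approached as far as the arm can. A call with a number of a shift or a turn outside -1 to 1 is refused whole. A call with a gripper value outside its range is refused whole. The fingers move at their own pace and stop on an object; "grip_force" is the grip in N (left out, the last holds). Time passes only in rows, so rows that do not move let the fingers close. It gives the time, the measured TCP pose, the force, the opening and the grip force at its end, in the units of the state.
- ctrl.sense(): the state, without advancing time (a new reading comes with each control period).
- ctrl.capture(name): name is "scene" or "top" or "wrist"; returns the picture (384x512x3 uint8, red, green, blue); there is no depth.
- ctrl.camera_info(name): a dict with "K" (3x3 intrinsics, pixels), "R" (3x3) and "t" (3): a world point X has camera coordinates R X + t. Camera axes: x right, y down, z forward; pixel columns grow to the right and rows downward; lengths in mm; the calibration is good to about 2 mm. A picture is of the moment at which its call begins: read the wrist's pose just before it. camera_info takes no time and is no camera call; for the wrist camera it gives the pose at the moment of the call.
- ctrl.finish_job(): hands the job in; it is judged then, once.
The state is a dict: "time_s": time; "joints": joint angles; "dq": joint speeds; "tau": joint torques, N m; "eef_pos": TCP position; "ee_rot": TCP orientation; "force": force on the tool from outside, world axes, zero at the start; "wrist_torque": the same for the moment, N m; "grip_width": opening from 0.0 (shut) to 1.0 (fully open); "grip_force": force on a finger pad.
Only numpy, scipy, OpenCV 4.12 (cv2) and the standard library are available. Lean on these libraries where they do the work, as an engineer would, in place of code of your own. Each camera call takes 0.05 s, during which the arm holds its last target. There are 200 camera calls.

TASK

Push the film tension lever off, round towards the bare supply spindle, until it lies parked clear behind the film track. Then draw your fingertips lightly along the film path the way the film runs, from the supply spindle towards the empty take-up spool, brushing over the top of each of the four guide rollers in turn so that every one plainly turns. Keep off the glass between the middle rollers, leave the parts on the magnetic strip alone, and leave the tension off.

Things in the scene. Friction and masses are not known exactly. Their poses are not given: they have to be found in the camera images.
- reader: beige microfilm reader, fixed, case 340 x 510 x 55 mm. Origin: centre of its underside; x from its front (robot side) to its back, y to the robot's left. The film track is a row along y at x -50 mm: bare supply spindle (y +215), guide1, guide2, glass, guide3, guide4, empty take-up spool (92 mm across, rim from y -169, top at z 151). Magnetic strip 370 mm long at x +120, top at z 70
- lever (a joint): film tension lever (rad): steel bar 8 mm thick that swings level about a post behind the track. At 0 (tension on) it points to the reader's front, its black nip roller (14 mm thick) 1 mm above guide2's roller; grows as its free end swings left, towards the supply spindle, then back; stop at 1.4, parked behind the track. Stays where left; about 1 N at the tab moves it. Starts at 0 to 0.2
- lever_pivot (a point): point on the lever's upright swing axis, at the height of the middle of its bar, 8 mm above the tops of rollers 2 and 3. To its right (towards the spool) stand a focus column and an empty lens clamp ring, their tops 4 to 9 mm lower than this point, 80 mm or more behind the track line
- lever_tab (a point): centre of the upright flat thumb tab at the lever's free end, 134 mm from the swing axis: 18 mm long along the bar, 5 mm thick across it, 30 mm high (15 mm above and below this point)
- glass: lower glass flat of the film gate, in the middle of the track between guide2 and guide3: 46 (x) x 50 (y) x 6 mm. Origin: centre of its top face, 10 mm below the tops of rollers 2 and 3
- guide1: first (next to the supply spindle) sprung guide roller unit. Origin: crown (top) of its roller at mid length, 95 mm left of the glass's middle, 104 mm above the reader's underside; axes as the reader's. Steel roller along x, 18 mm diameter, 36 mm long; fork cheeks end 6 mm below the crown. Pressed from above it sinks up to 6 mm on a spring (1.6 N to start, 5 N at the bottom), then is rigid
- guide2: second sprung guide roller unit. Origin: crown (top) of its roller at mid length, 40 mm left of the glass's middle, 116 mm above the reader's underside; axes as the reader's. Steel roller along x, 18 mm diameter, 36 mm long; fork cheeks end 6 mm below the crown. Pressed from above it sinks up to 6 mm on a spring (1.6 N to start, 5 N at the bottom), then is rigid
- guide3: third sprung guide roller unit. Origin: crown (top) of its roller at mid length, 40 mm right of the glass's middle, 116 mm above the reader's underside; axes as the reader's. Steel roller along x, 18 mm diameter, 36 mm long; fork cheeks end 6 mm below the crown. Pressed from above it sinks up to 6 mm on a spring (1.6 N to start, 5 N at the bottom), then is rigid
- guide4: fourth (next to the take-up spool) sprung guide roller unit. Origin: crown (top) of its roller at mid length, 95 mm right of the glass's middle, 104 mm above the reader's underside; axes as the reader's. Steel roller along x, 18 mm diameter, 36 mm long; fork cheeks end 6 mm below the crown. Pressed from above it sinks up to 6 mm on a spring (1.6 N to start, 5 N at the bottom), then is rigid
- roller1 (a joint): turn of the roller in guide1 (rad), 0 at the start, no stops; grows when its top moves the way the film runs (to the reader's -y, towards the take-up spool). It turns easily and coasts to rest at once
- roller2 (a joint): turn of the roller in guide2 (rad), 0 at the start, no stops; grows when its top moves the way the film runs (to the reader's -y, towards the take-up spool). It turns easily and coasts to rest at once
- roller3 (a joint): turn of the roller in guide3 (rad), 0 at the start, no stops; grows when its top moves the way the film runs (to the reader's -y, towards the take-up spool). It turns easily and coasts to rest at once
- roller4 (a joint): turn of the roller in guide4 (rad), 0 at the start, no stops; grows when its top moves the way the film runs (to the reader's -y, towards the take-up spool). It turns easily and coasts to rest at once
- spanner: loose steel spanner, 150 mm long, lying along the magnetic strip; bystander
- spare_roller: loose chrome roller, 18 mm diameter, 36 mm tall, standing on the magnetic strip; bystander
- lens_hood: loose black ring-shaped lens hood, 46 mm across, 26 mm tall, standing on the magnetic strip; bystander

How it is judged:
By the outcome, as a careful person would: the job done as asked, in the order asked, and still so for the second after the job is handed in, with the robot touching nothing.
It also fails if it takes over 48 s, if anything falls off the work surface, if the arm or the gripper's body presses on something with over 40 N, if the wrist force passes 120 N, or if a joint passes its speed limit or range.

## Working session

There is one attempt and no reset: what is moved stays moved. The work goes in short steps, Python scripts to look and compute and a tool call to move; the robot and the scene stay as the last step left them, time stands still between calls to the robot, and variables do not carry over. Pictures are saved under pics/ and viewed, at most 10 in all, crops included, and the job is handed in when it is done.

Besides the shell and the picture viewer there is one more tool, called in YAML: its name, and indented under it one key for each argument. arm_command: Moves the arm, as the interface text tells. Shifts and turns lie within -1 to 1; 1 stands for 120 mm of shift or pi/4 rad of turn. Its arguments: {"type":"object","properties":{"increments":{"type":"array"},"grip_force":{"type":"number"}},"required":["increments"]}

```bash
mkdir -p pics; ls; python3 - <<'E'
from rig import ctrl
import cv2
s=ctrl.sense();print(s['time_s'],s['eef_pos'],s['ee_rot'],s['grip_width'])
for n in("scene","top","wrist"):
    i=ctrl.camera_info(n);im=ctrl.capture(n);cv2.imwrite(f'pics/{n}0.png',im[:,:,::-1]);print(n,i['K'],i['R'],i['t'])
E
```

```text
pics
0.0 [129.6740458  508.46231039 230.73385709] [-2.35821163e-04  1.24575770e-01  9.92209879e-01 -6.14054200e-04] 1.0039772314519755
scene [[412.35273627   0.         257.89908156]
 [  0.         412.35273627 193.70417536]
 [  0.           0.           1.        ]] [[ 0.75965458  0.65024255  0.01046635]
 [ 0.5173399  -0.59448069 -0.61559089]
 [-0.39406135  0.4730511  -0.78799639]] [-515.12072724 -229.00097568  946.80040358]
top [[462.51023147   0.         253.17489261]
 [  0.         462.51023147 190.08497565]
 [  0.           0.           1.        ]] [[ 0.00567692 -0.99996274  0.00650347]
 [-0.98212182 -0.00679914 -0.18812365]
 [ 0.18816086 -0.00531923 -0.98212382]] [ 58.54936088 618.29527352 851.86660669]
wrist [[345.57546437   0.         251.53452436]
 [  0.         345.57546437 193.06516105]
 [  0.           0.           1.        ]] [[ 0.24709224  0.96899121 -0.00121112]
 [ 0.92465889 -0.23541342  0.29930997]
 [ 0.28974362 -0.07507705 -0.95415516]] [-524.96357902  -39.58511245  380.18195028]
```

```bash
python3 -c "
import cv2,numpy as np
for n in('top','scene'):
    i=cv2.imread(f'pics/{n}0.png');cv2.imwrite(f'pics/{n}0b.png',cv2.resize(i,(800,600),interpolation=cv2.INTER_CUBIC))"
```

```text
(no output)
```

View pics/top0b.png

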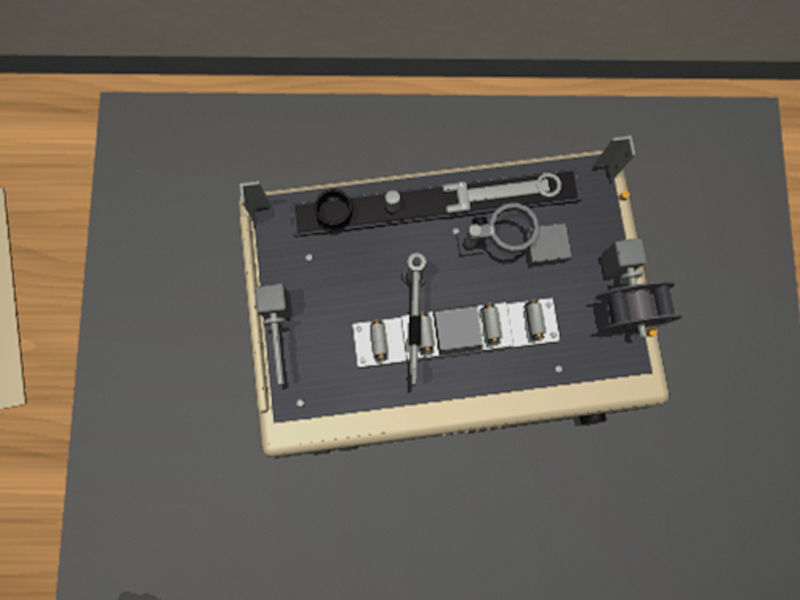

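View pics/scene0b.png

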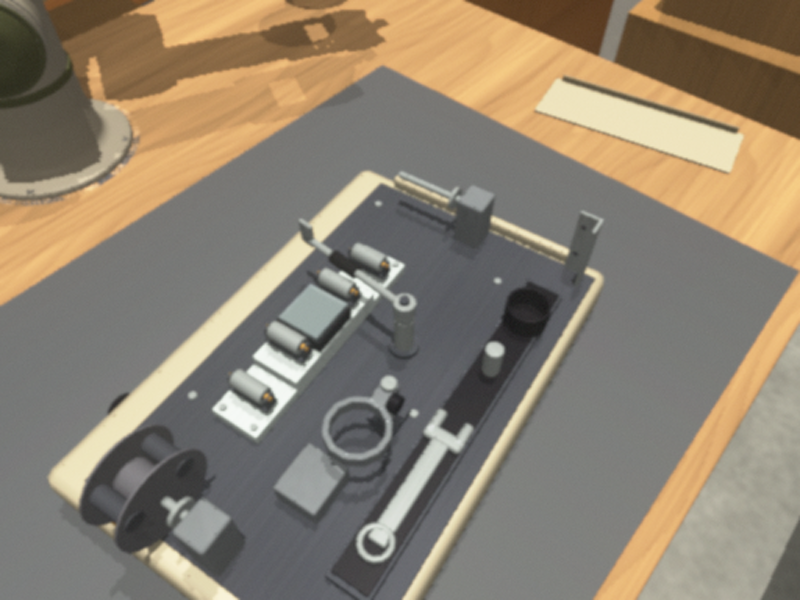

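The top view (800x600 scale) shows the lever pivot at (416,262), the tab at (413,380), the rollers at (379,340), (426,332), (491,324) and (536,319), and the glass at (460,328). The scene view has the pivot at (404,302), the tab at (306,231), the rollers at (369,257), (338,283), (287,338) and (251,387), and the glass at (315,316). The lever is close to 0.

```bash
cat > h.py <<'E'
import numpy as np,cv2
from rig import ctrl
def P(n):
    i=ctrl.camera_info(n);return np.array(i['K'])@np.c_[i['R'],i['t']]
def tri(Pa,a,Pb,b):
    X=cv2.triangulatePoints(Pa,Pb,np.float64(a).reshape(2,1),np.float64(b).reshape(2,1)).ravel();X=X[:3]/X[3]
    q=Pa@np.r_[X,1];return X,np.hypot(*(q[:2]/q[2]-a))
def ray(Pm,px,z):
    A=np.linalg.inv(np.c_[Pm[:,0],Pm[:,1],Pm[:,2]*z+Pm[:,3]])@np.r_[px,1];return A[:2]/A[2]
E
python3 - <<'E'
from h import *
T,S=P('top'),P('scene')
pts=dict(pivot=((416,262),(404,302)),tab=((413,380),(306,231)),g1=((379,340),(369,257)),g2=((426,332),(338,283)),g3=((491,324),(287,338)),g4=((536,319),(251,387)),glass=((460,328),(315,316)))
for k,(a,b) in pts.items():
    X,e=tri(T,np.array(a)/1.5625,S,np.array(b)/1.5625);print(k,X.round(1),round(e,2))
# refined: roller masks in top image (bright grey blobs in track)
im=cv2.imread('pics/top0.png');print('case corners z55')
for c in((264,455),(667,402)):print(ray(T,np.array(c)/1.5625,45).round(1))
a=im[185:240,220:365];cv2.imwrite('pics/ct.png',cv2.resize(a,None,fx=5.5,fy=5.5,interpolation=cv2.INTER_CUBIC))
im=cv2.imread('pics/scene0.png');a=im[130:285,130:275];cv2.imwrite('pics/cs.png',cv2.resize(a,None,fx=3.8,fy=3.8,interpolation=cv2.INTER_CUBIC))
E
```

```text
pivot [644.9  39.  133.5] 0.25
tab [508.3  42.8 133.4] 0.09
g1 [558.3  82.2  97.1] 0.08
g2 [566.6  27.  110.1] 0.22
g3 [576.4 -50.9 107.4] 0.34
g4 [ 584.8 -106.2   96.6] 0.09
glass [573.1 -13.6 101.2] 0.39
case corners z55
[422.2 222.6]
[ 489.5 -276.9]
```

View pics/ct.png

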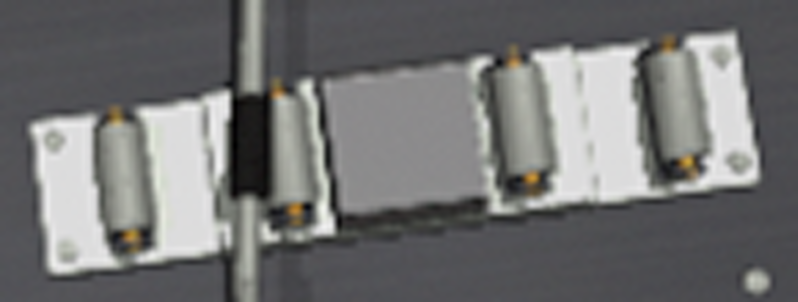

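View pics/cs.png

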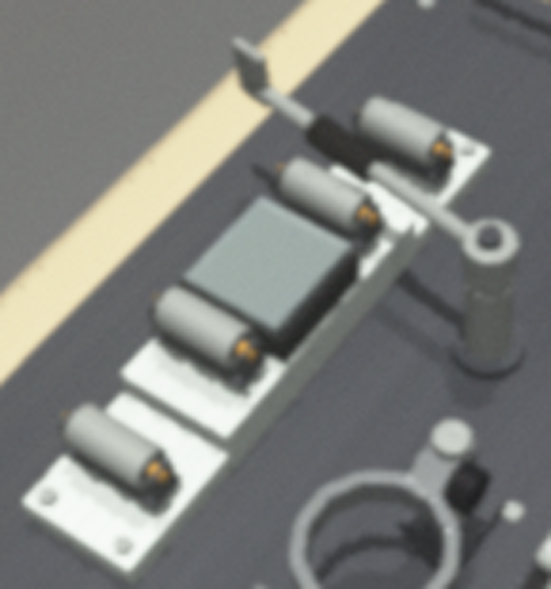

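The crops show both orange axle ends of each roller. In the top crop they are at (116,115)/(132,236), (277,90)/(295,211), (513,57)/(531,180) and (668,44)/(687,163). The scene crop shows the tab top at about (248,62) and the far ends at (442,148), (369,214), (246,350) and (158,470).

```bash
python3 - <<'E'
from h import *
T,S=P('top'),P('scene')
t=lambda p:np.array(p)/5.5+[220,185]-.4
s=lambda p:np.array(p)/3.8+[130,130]-.4
far=[((116,115),(442,148)),((277,90),(369,214)),((513,57),(246,350)),((668,44),(158,470))]
near=[(132,236),(295,211),(531,180),(687,163)]
C=[]
for (a,b),n,zc in zip(far,near,(104,116,116,104)):
    X,e=tri(T,t(a),S,s(b)); c=(ray(T,t(a),zc-9)+ray(T,t(n),zc-9))/2; C.append(c); print('axle end',X.round(1),e.round(2),'centre',c.round(1))
C=np.array(C); rel=np.array([[0,95],[0,40],[0,-40],[0,-95.]])
# rigid 2D fit
A=C-C.mean(0);H=rel.T@A;psi=np.arctan2(H[0,1]-H[1,0],H[0,0]+H[1,1])
R=np.array([[np.cos(psi),-np.sin(psi)],[np.sin(psi),np.cos(psi)]]);g=C.mean(0)
print('psi',psi,'glass',g,'resid',(C-g-rel@R.T).round(1).tolist())
loc=lambda w:((np.array(w)-g)@R).round(1)
u=lambda p:np.array(p)/1.5625
piv=ray(T,u((416,262)),130);tab=ray(T,u((413,380)),128);print('pivot',piv,loc(piv),'tab',tab,loc(tab))
d=loc(tab)-loc(piv);print('lever',np.arctan2(d[1],-d[0]),np.hypot(*d))
for k,p,z in(('supply block',(272,298),115),('spindle tip',(283,385),105),('spool rim',(605,300),120)):print(k,loc(ray(T,u(p),z)))
st=ctrl.sense();print('tcp loc',loc(st['eef_pos'][:2]),st['eef_pos'],st['force'])
E
```

```text
axle end [579.7  85.  100.8] 0.56 centre [560.6  83. ]
axle end [587.1  31.1 111.4] 0.38 centre [567.8  28.5]
axle end [598.5 -48.6 112.2] 0.66 centre [579.2 -51. ]
axle end [ 605.7 -103.   100.6] 0.48 centre [ 586.7 -106. ]
psi 0.13771817543017634 glass [573.59281084 -11.37105371] resid [[0.1, 0.2], [-0.3, 0.2], [0.2, 0.0], [0.0, -0.5]]
pivot [646.08384645  39.17873238] [78.7 40.1] tab [508.66296491  42.47198832] [-56.9  62.2]
lever 0.16155888788082282 137.38911892868373
supply block [ 61.2 213.4]
spindle tip [-41.2 212.4]
spool rim [   6.8 -174.4]
tcp loc [-368.3  575.9] [129.69876975 508.51916518 230.86256864] [ 0.22958985 -0.17504953 -1.12624603]
```

arm_command:
  increments:
    - {"dr":[0,0,-0.165],"offset":[0,0,0],"hand":-1}
    - {"dr":[0,0,-0.164],"offset":[0,0,0],"hand":-1}
    - {"dr":[0,0,-0.164],"offset":[0,0,0],"hand":-1}
    - {"dr":[0,0,0],"offset":[-0.16,-0.285,0],"hand":-1}
    - {"dr":[0,0,0],"offset":[-0.16,-0.285,0],"hand":-1}
    - {"dr":[0,0,0],"offset":[-0.16,-0.285,0],"hand":-1}
    - {"dr":[0,0,0],"offset":[-0.16,-0.285,0],"hand":-1}
    - {"dr":[0,0,0],"offset":[-0.16,-0.285,0],"hand":-1}

```text
time_s: 0.95
eef_pos: [248.9, 351.1, 231.2]
ee_rot: [-0.0, -0.069, 0.998, -0.0]
force: [0.7, 0.8, 0.5]
grip_width: 0.0
grip_force: 0.0
```

arm_command:
  increments:
    - {"dr":[0,0,0],"offset":[-0.16,-0.285,0],"hand":-1}
    - {"dr":[0,0,0],"offset":[-0.16,-0.285,0],"hand":-1}
    - {"dr":[0,0,0],"offset":[-0.16,-0.285,0],"hand":-1}
    - {"dr":[0,0,0],"offset":[-0.16,-0.285,0],"hand":-1}
    - {"dr":[0,0,0],"offset":[-0.16,-0.285,0],"hand":-1}
    - {"dr":[0,0,0],"offset":[-0.16,-0.285,0],"hand":-1}
    - {"dr":[0,0,0],"offset":[-0.16,-0.285,0],"hand":-1}
    - {"dr":[0,0,0],"offset":[-0.16,-0.285,0],"hand":-1}

```text
time_s: 1.75
eef_pos: [438.6, 101.0, 231.3]
ee_rot: [-0.0, -0.069, 0.998, 0.0]
force: [-0.3, 0.4, -0.2]
grip_width: 0.0
grip_force: 0.0
```

```bash
cat >> h.py <<'E'
psi=.1377;g=np.array([573.6,-11.4]);R=np.array([[np.cos(psi),-np.sin(psi)],[np.sin(psi),np.cos(psi)]])
loc=lambda w:((np.array(w)-g)@R).round(1)
def rep():
    from scipy.spatial.transform import Rotation as Ro
    s=ctrl.sense();q=s['ee_rot'];M=Ro.from_quat([q[1],q[2],q[3],q[0]]).as_matrix()
    print('t',s['time_s'],'L',loc(s['eef_pos'][:2]),'z',round(s['eef_pos'][2],1),'F',np.round(s['force'],2),'w',round(s['grip_width'],2),'toolx ang-psi-pi',round((np.arctan2(M[1,0],M[0,0])-psi)%(2*np.pi)-np.pi,3),'tilt',M[:,2].round(3))
E
python3 - <<'E'
from h import *
rep();T=P('wrist');im=ctrl.capture('wrist');cv2.imwrite('pics/w1.png',im[:,:,::-1])
i=ctrl.camera_info('wrist');print(T.tolist())
E
```

```text
t 1.75 L [-118.3  129.8] z 231.3 F [-0.29  0.37 -0.16] w 0.0 toolx ang-psi-pi -0.001 tilt [-0.  0. -1.]
[[27.31516943499203, 352.59903355890384, -240.04129138747135, 47901.64476577566], [383.88164184137736, 53.0147837002145, -80.75193961637511, -114077.2149650771], [0.29657996486694066, 0.040844669943491604, -0.9541341820607483, 245.7312194626521]]
```

View pics/w1.png

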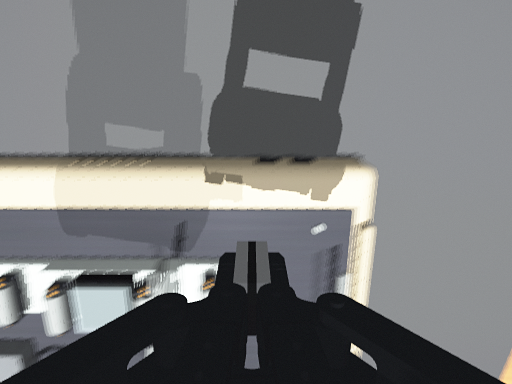

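The wrist view shows the shut fingers, now square to the reader, over its front-left area. Rollers 3 and 4 are at the left edge. Next I go to the right side of the tab.

arm_command:
  increments:
    - {"dr":[0,0,0],"offset":[-0.12,-0.22,0],"hand":-1}
    - {"dr":[0,0,0],"offset":[-0.12,-0.22,0],"hand":-1}
    - {"dr":[0,0,0],"offset":[-0.12,-0.22,0],"hand":-1}
    - {"dr":[0,0,0],"offset":[-0.12,-0.22,0],"hand":-1}
    - {"dr":[0,0,0],"offset":[0,0,0.25],"hand":-1}
    - {"dr":[0,0,0],"offset":[0,0,0.25],"hand":-1}
    - {"dr":[0,0,0],"offset":[0,0,0.25],"hand":-1}
    - {"dr":[0,0,0],"offset":[0,0,0.11],"hand":-1}

```text
time_s: 2.6
eef_pos: [508.1, 6.0, 125.4]
ee_rot: [-0.002, -0.069, 0.998, 0.001]
force: [0.1, -0.2, 0.2]
grip_width: -0.001
grip_force: 0.0
```

```bash
python3 - <<'E'
from h import *
rep()
# tool path: tab radius 134, finger half-extent 13 behind tab mid + 2.5
pv=np.array([78.7,40.1])
for th in np.arange(.16,1.45,.1):
    # footprint half extents ~ 11 (x) by 10 (y)
    t=np.array([np.sin(th),np.cos(th)]);h=11*abs(t[0])+10*abs(t[1])+2.5
    c=pv+132*np.array([-np.cos(th),np.sin(th)])-h*t; print(round(th,2),c.round(1))
E
```

```text
t 2.6 L [-62.5  26.2] z 125.4 F [ 0.08 -0.16  0.22] w -0.0 toolx ang-psi-pi -0.001 tilt [-0.004  0.001 -1.   ]
0.16 [-53.9  47.2]
0.26 [-52.7  59.5]
0.36 [-50.4  71.9]
0.46 [-46.8  84.1]
0.56 [-42.1  96. ]
0.66 [-36.1 107.5]
0.76 [-28.9 118.5]
0.86 [-20.6 128.8]
0.96 [-11.1 138.3]
1.06 [ -0.6 146.9]
1.16 [ 10.8 154.5]
1.26 [ 23.1 160.9]
1.36 [ 36.1 166. ]
```

arm_command:
  increments:
    - {"dr":[0,0,0],"offset":[-0.035,0.09,0],"hand":-1}
    - {"dr":[0,0,0],"offset":[-0.035,0.085,0],"hand":-1}
    - {"dr":[0,0,0],"offset":[-0.01,0.1,0],"hand":-1}
    - {"dr":[0,0,0],"offset":[-0.02,0.105,0],"hand":-1}
    - {"dr":[0,0,0],"offset":[-0.03,0.1,0],"hand":-1}
    - {"dr":[0,0,0],"offset":[-0.04,0.1,0],"hand":-1}
    - {"dr":[0,0,0],"offset":[-0.05,0.095,0],"hand":-1}
    - {"dr":[0,0,0],"offset":[-0.06,0.09,0],"hand":-1}

```text
time_s: 3.4
eef_pos: [530.5, 102.4, 128.1]
ee_rot: [-0.0, -0.069, 0.998, -0.0]
force: [-0.7, -0.9, 0.3]
grip_width: -0.001
grip_force: 0.4
```

```bash
python3 - <<'E'
from h import *
rep();im=ctrl.capture('top');cv2.imwrite('pics/t2.png',cv2.resize(im[150:310,140:340,::-1],None,fx=3,fy=3,interpolation=cv2.INTER_CUBIC))
rep()
E
```

```text
t 3.4 L [-27.1 118.7] z 128.1 F [-0.73 -0.87  0.31] w -0.0 toolx ang-psi-pi -0.0 tilt [-0. -0. -1.]
t 3.45 L [-26.3 119.8] z 128.1 F [-0.2   1.46 -0.36] w -0.01 toolx ang-psi-pi 0.001 tilt [ 0.001  0.001 -1.   ]
```

View pics/t2.png

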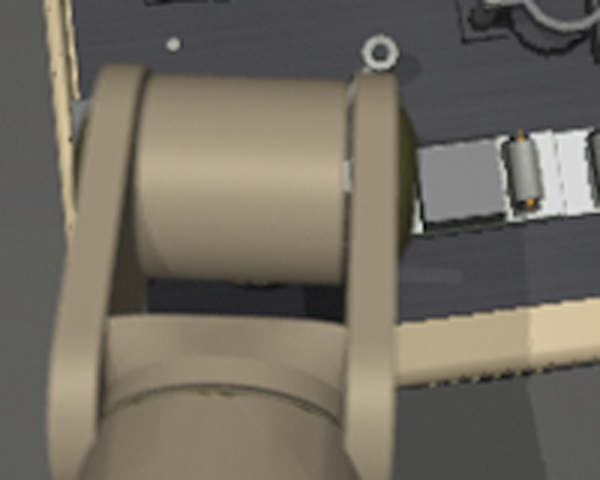

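arm_command:
  increments:
    - {"dr":[0,0,0],"offset":[-0.065,0.085,0],"hand":-1}
    - {"dr":[0,0,0],"offset":[-0.07,0.07,0],"hand":-1}
    - {"dr":[0,0,0],"offset":[-0.085,0.065,0],"hand":-1}
    - {"dr":[0,0,0],"offset":[-0.09,0.065,0],"hand":-1}
    - {"dr":[0,0,0],"offset":[-0.1,0.055,0],"hand":-1}
    - {"dr":[0,0,0],"offset":[-0.065,0.025,0],"hand":-1}
    - {"dr":[0,0,0],"offset":[-0.04,0.015,0],"hand":-1}
    - {"dr":[0,0,0],"offset":[0,0,0],"hand":-1}

```text
time_s: 4.25
eef_pos: [585.5, 155.1, 127.9]
ee_rot: [0.0, -0.069, 0.998, 0.0]
force: [-0.0, -0.4, 0.2]
grip_width: 0.003
grip_force: 0.0
```

```bash
python3 - <<'E'
from h import *
rep()
E
```

```text
t 4.25 L [ 34.6 163.3] z 127.9 F [-0.04 -0.43  0.2 ] w 0.0 toolx ang-psi-pi -0.0 tilt [ 0.  0. -1.]
```

arm_command:
  increments:
    - {"dr":[0,0,0],"offset":[-0.02,0.01,0],"hand":-1}
    - {"dr":[0,0,0],"offset":[-0.02,0.005,0],"hand":-1}
    - {"dr":[0,0,0],"offset":[-0.015,0,0],"hand":-1}
    - {"dr":[0,0,0],"offset":[0,0,0],"hand":-1}

```text
time_s: 4.65
eef_pos: [591.2, 157.7, 128.1]
ee_rot: [-0.0, -0.069, 0.998, 0.0]
force: [-3.0, 0.4, 1.2]
grip_width: -0.003
grip_force: 1.1
```

arm_command:
  increments:
    - {"dr":[0,0,0],"offset":[0.1,0,0],"hand":-1}
    - {"dr":[0,0,0],"offset":[0.2,0,0],"hand":-1}
    - {"dr":[0,0,0],"offset":[0.3,-0.1,-0.15],"hand":-1}
    - {"dr":[0,0,0],"offset":[0.15,-0.1,-0.2],"hand":-1}
    - {"dr":[0,0,0],"offset":[0,0,0],"hand":-1}

```text
time_s: 5.15
eef_pos: [505.6, 120.6, 173.2]
ee_rot: [0.003, -0.068, 0.998, -0.0]
force: [1.1, -0.6, -0.2]
grip_width: -0.002
grip_force: 0.0
```

```bash
python3 - <<'E'
from h import *
rep();im=ctrl.capture('scene');cv2.imwrite('pics/s3.png',cv2.resize(im[80:280,130:400,::-1],None,fx=2.9,fy=2.9,interpolation=cv2.INTER_CUBIC))
E
```

```text
t 5.15 L [-49.2 140.1] z 173.2 F [ 1.06 -0.58 -0.2 ] w -0.0 toolx ang-psi-pi -0.001 tilt [ 0.005 -0.    -1.   ]
```

View pics/s3.png

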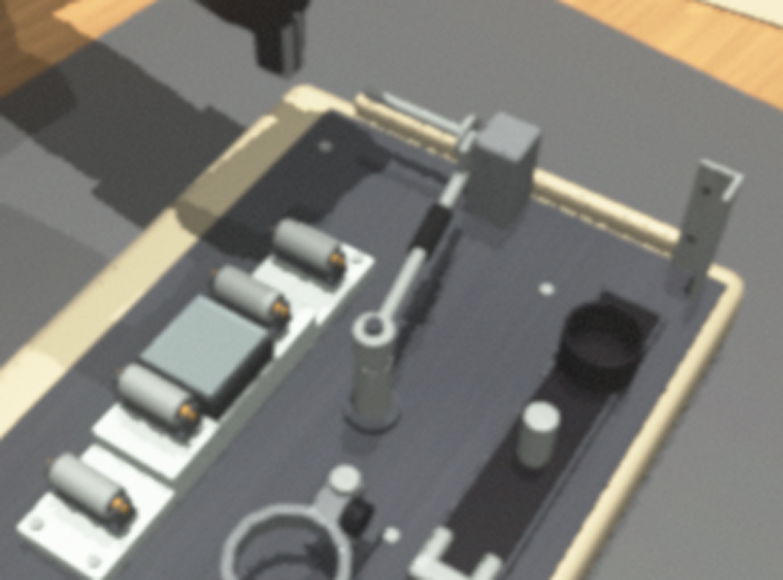

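The lever now points at the supply side, with its pivot at (374,326) and the bar end at about (455,188). The rollers are untouched. I'll compute the angle.

```bash
python3 - <<'E'
from h import *
S=P('scene');f=lambda p,z:loc(ray(S,np.array(p)/2.9+[130,80]-.3,z))
a=f((374,326),128)
for p in((392,308),(418,257),(432,230),(457,186)):
    b=f(p,126);d=b-a;print(a,b,np.arctan2(d[1],-d[0]))
a=f((418,257),126);b=f((457,186),126);d=b-a;print(np.arctan2(d[1],-d[0]))
rep()
E
```

```text
[73.8 45.3] [74.4 61.9] 1.6069251773076727
[73.8 45.3] [67.3 99.6] 1.4516578873333839
[73.8 45.3] [ 63.5 120.8] 1.4352095076614064
[73.8 45.3] [ 57.9 157.8] 1.4303929230590458
1.4106671275812674
t 5.2 L [-48.7 140.6] z 171.7 F [ 0.22  0.26 -0.48] w -0.0 toolx ang-psi-pi -0.001 tilt [ 0.004  0.    -1.   ]
```

arm_command:
  increments:
    - {"dr":[0,0,0],"offset":[-0.2,-0.06,0],"hand":-1}
    - {"dr":[0,0,0],"offset":[-0.2,-0.06,0],"hand":-1}
    - {"dr":[0,0,0],"offset":[0,0,0.2],"hand":-1}
    - {"dr":[0,0,0],"offset":[0,0,0.2],"hand":-1}
    - {"dr":[0,0,0],"offset":[0,0,0.1],"hand":-1}
    - {"dr":[0,0,0],"offset":[0,0,0.05],"hand":-1}
    - {"dr":[0,0,0],"offset":[0,0,0],"hand":-1}
    - {"dr":[0,0,0],"offset":[0,0,0],"hand":-1}

```text
time_s: 6.0
eef_pos: [555.6, 113.9, 104.9]
ee_rot: [0.001, -0.069, 0.998, -0.0]
force: [0.7, 0.4, 0.1]
grip_width: 0.0
grip_force: 0.0
```

```bash
python3 - <<'E'
from h import *
rep()
E
```

```text
t 6.0 L [ -0.6 126.6] z 104.9 F [0.74 0.44 0.07] w 0.0 toolx ang-psi-pi -0.0 tilt [ 0.002 -0.    -1.   ]
```

arm_command:
  increments:
    - {"dr":[0,0,0],"offset":[0,0,0.028],"hand":-1}
    - {"dr":[0,0,0],"offset":[0,-0.05,0],"hand":-1}
    - {"dr":[0,0,0],"offset":[0,-0.05,0],"hand":-1}
    - {"dr":[0,0,0],"offset":[0,-0.05,0],"hand":-1}
    - {"dr":[0,0,0],"offset":[0,-0.05,0],"hand":-1}

```text
time_s: 6.5
eef_pos: [558.6, 89.8, 101.2]
ee_rot: [0.0, -0.068, 0.998, 0.0]
force: [-1.8, 1.4, 5.5]
grip_width: 0.001
grip_force: 2.5
```

arm_command:
  increments:
    - {"dr":[0,0,0],"offset":[0,-0.03,0],"hand":-1}
    - {"dr":[0,0,0],"offset":[0,-0.03,0],"hand":-1}

```text
time_s: 6.7
eef_pos: [559.6, 82.3, 101.2]
ee_rot: [0.0, -0.069, 0.998, -0.0]
force: [-1.2, 0.7, 4.7]
grip_width: 0.004
grip_force: 2.5
```

arm_command:
  increments:
    - {"dr":[0,0,0],"offset":[0,-0.03,0],"hand":-1}

```text
time_s: 6.8
eef_pos: [560.1, 78.8, 101.2]
ee_rot: [0.0, -0.069, 0.998, -0.0]
force: [-0.9, 1.0, 4.5]
grip_width: -0.001
grip_force: 2.5
```

arm_command:
  increments:
    - {"dr":[0,0,0],"offset":[0,-0.03,0],"hand":-1}

```text
time_s: 6.9
eef_pos: [560.6, 75.3, 101.2]
ee_rot: [0.0, -0.069, 0.998, -0.0]
force: [-1.0, 0.2, 5.5]
grip_width: -0.0
grip_force: 2.5
```

Roughly 5 N is near the bottom of the spring, so I'm easing up by 2 mm.

arm_command:
  increments:
    - {"dr":[0,0,0],"offset":[0,-0.02,-0.02],"hand":-1}

```text
time_s: 7.0
eef_pos: [560.9, 72.8, 103.4]
ee_rot: [0.0, -0.069, 0.998, -0.0]
force: [-0.7, 0.1, 3.5]
grip_width: 0.002
grip_force: 1.8
```

arm_command:
  increments:
    - {"dr":[0,0,0],"offset":[0,-0.02,0],"hand":-1}

```text
time_s: 7.1
eef_pos: [561.3, 70.5, 103.6]
ee_rot: [0.0, -0.069, 0.998, -0.0]
force: [-0.1, -1.8, 2.6]
grip_width: -0.003
grip_force: 1.5
```

```bash
python3 - <<'E'
from h import *
rep()
E
```

```text
t 7.1 L [-1.  82.8] z 103.6 F [-0.14 -1.83  2.57] w -0.0 toolx ang-psi-pi -0.0 tilt [ 0.001 -0.001 -1.   ]
```

arm_command:
  increments:
    - {"dr":[0,0,0],"offset":[0,-0.04,0],"hand":-1}
    - {"dr":[0,0,0],"offset":[0,0,-0.05],"hand":-1}
    - {"dr":[0,0,0],"offset":[0,0,-0.05],"hand":-1}
    - {"dr":[0,0,0],"offset":[0,0,0],"hand":-1}
    - {"dr":[0,0,0],"offset":[0,-0.05,0],"hand":-1}
    - {"dr":[0,0,0],"offset":[0,-0.05,0],"hand":-1}
    - {"dr":[0,0,0],"offset":[0,-0.05,0],"hand":-1}

```text
time_s: 7.8
eef_pos: [564.1, 47.9, 114.9]
ee_rot: [-0.0, -0.069, 0.998, 0.0]
force: [0.2, -0.0, -0.8]
grip_width: 0.003
grip_force: 0.0
```

arm_command:
  increments:
    - {"dr":[0,0,0],"offset":[0,-0.05,0],"hand":-1}

```text
time_s: 7.9
eef_pos: [565.0, 41.8, 115.0]
ee_rot: [-0.0, -0.068, 0.998, 0.0]
force: [-0.1, 0.2, -0.2]
grip_width: -0.001
grip_force: 0.0
```

arm_command:
  increments:
    - {"dr":[0,0,0],"offset":[0,-0.05,0],"hand":-1}

```text
time_s: 8.0
eef_pos: [565.8, 36.2, 115.2]
ee_rot: [-0.0, -0.068, 0.998, 0.0]
force: [-1.2, 1.3, 3.5]
grip_width: 0.003
grip_force: 1.9
```

arm_command:
  increments:
    - {"dr":[0,0,0],"offset":[0,-0.04,0],"hand":-1}

```text
time_s: 8.1
eef_pos: [566.5, 31.2, 115.4]
ee_rot: [0.0, -0.069, 0.998, -0.0]
force: [-2.3, 0.2, 3.8]
grip_width: 0.001
grip_force: 1.9
```

```bash
python3 - <<'E'
from h import *
rep()
E
```

```text
t 8.1 L [-1.2 43.2] z 115.4 F [-2.28  0.19  3.8 ] w 0.0 toolx ang-psi-pi -0.001 tilt [ 0. -0. -1.]
```

arm_command:
  increments:
    - {"dr":[0,0,0],"offset":[0,-0.04,0],"hand":-1}
    - {"dr":[0,0,0],"offset":[0,-0.04,0],"hand":-1}
    - {"dr":[0,0,0],"offset":[0,-0.04,0],"hand":-1}
    - {"dr":[0,0,0],"offset":[0,0,-0.08],"hand":-1}
    - {"dr":[0,0,0],"offset":[0,-0.2,0],"hand":-1}
    - {"dr":[0,0,0],"offset":[0,-0.18,0],"hand":-1}
    - {"dr":[0,0,0],"offset":[0,0,0],"hand":-1}
    - {"dr":[0,0,0],"offset":[0,0,0],"hand":-1}

```text
time_s: 8.9
eef_pos: [574.6, -27.4, 124.9]
ee_rot: [-0.0, -0.068, 0.998, 0.0]
force: [0.2, 1.0, -0.1]
grip_width: -0.001
grip_force: 0.0
```

```bash
python3 - <<'E'
from h import *
rep()
E
```

```text
t 8.9 L [ -1.2 -16. ] z 124.9 F [ 0.19  0.99 -0.13] w -0.0 toolx ang-psi-pi -0.001 tilt [-0.  0. -1.]
```

arm_command:
  increments:
    - {"dr":[0,0,0],"offset":[0,0,0.04],"hand":-1}
    - {"dr":[0,0,0],"offset":[0,0,0.04],"hand":-1}
    - {"dr":[0,0,0],"offset":[0,-0.05,0],"hand":-1}
    - {"dr":[0,0,0],"offset":[0,-0.05,0],"hand":-1}
    - {"dr":[0,0,0],"offset":[0,-0.05,0],"hand":-1}

```text
time_s: 9.4
eef_pos: [577.2, -45.8, 115.5]
ee_rot: [0.0, -0.069, 0.998, 0.0]
force: [-2.3, 0.5, 3.1]
grip_width: -0.001
grip_force: 1.8
```

arm_command:
  increments:
    - {"dr":[0,0,0],"offset":[0,-0.05,0],"hand":-1}

```text
time_s: 9.5
eef_pos: [578.1, -52.2, 115.6]
ee_rot: [0.0, -0.069, 0.998, -0.0]
force: [-1.5, -0.2, 4.2]
grip_width: -0.0
grip_force: 1.8
```

```bash
python3 - <<'E'
from h import *
rep()
E
```

```text
t 9.5 L [ -1.2 -41. ] z 115.6 F [-1.55 -0.19  4.23] w -0.0 toolx ang-psi-pi -0.0 tilt [ 0. -0. -1.]
```

arm_command:
  increments:
    - {"dr":[0,0,0],"offset":[0,-0.04,0],"hand":-1}
    - {"dr":[0,0,0],"offset":[0,-0.04,0],"hand":-1}
    - {"dr":[0,0,0],"offset":[0,-0.04,0],"hand":-1}
    - {"dr":[0,0,0],"offset":[0,-0.06,-0.02],"hand":-1}
    - {"dr":[0,0,0],"offset":[0,-0.06,0],"hand":-1}
    - {"dr":[0,0,0],"offset":[0,-0.01,0],"hand":-1}
    - {"dr":[0,0,0],"offset":[0,0,0],"hand":-1}

```text
time_s: 10.2
eef_pos: [582.0, -81.3, 117.3]
ee_rot: [-0.0, -0.068, 0.998, 0.0]
force: [-0.6, -0.9, -0.3]
grip_width: -0.002
grip_force: 0.0
```

```bash
python3 - <<'E'
from h import *
rep()
E
```

```text
t 10.2 L [ -1.3 -70.4] z 117.3 F [-0.6  -0.85 -0.3 ] w -0.0 toolx ang-psi-pi -0.001 tilt [-0.  0. -1.]
```

Down 14 mm to z 103.4, then slide over guide4.

arm_command:
  increments:
    - {"dr":[0,0,0],"offset":[0,0,0.06],"hand":-1}
    - {"dr":[0,0,0],"offset":[0,0,0.056],"hand":-1}
    - {"dr":[0,0,0],"offset":[0,0,0],"hand":-1}
    - {"dr":[0,0,0],"offset":[0,-0.05,0],"hand":-1}
    - {"dr":[0,0,0],"offset":[0,-0.05,0],"hand":-1}
    - {"dr":[0,0,0],"offset":[0,-0.05,0],"hand":-1}

```text
time_s: 10.8
eef_pos: [584.8, -99.5, 104.0]
ee_rot: [0.0, -0.069, 0.998, -0.0]
force: [-0.8, 0.0, 3.9]
grip_width: 0.005
grip_force: 1.7
```

arm_command:
  increments:
    - {"dr":[0,0,0],"offset":[0,-0.05,0],"hand":-1}

```text
time_s: 10.9
eef_pos: [585.6, -105.7, 104.1]
ee_rot: [0.0, -0.069, 0.998, -0.0]
force: [-0.4, -0.5, 4.1]
grip_width: 0.001
grip_force: 1.7
```

```bash
python3 - <<'E'
from h import *
rep()
E
```

```text
t 10.9 L [ -1.  -95.1] z 104.1 F [-0.41 -0.49  4.12] w 0.0 toolx ang-psi-pi -0.0 tilt [ 0.001 -0.001 -1.   ]
```

arm_command:
  increments:
    - {"dr":[0,0,0],"offset":[0,-0.04,0],"hand":-1}
    - {"dr":[0,0,0],"offset":[0,-0.04,0],"hand":-1}
    - {"dr":[0,0,0],"offset":[0,-0.04,0],"hand":-1}
    - {"dr":[0,0,0],"offset":[0,0,-0.2],"hand":-1}
    - {"dr":[0,0,0],"offset":[0,0,-0.3],"hand":-1}
    - {"dr":[0,0,0],"offset":[0,0,-0.3],"hand":-1}
    - {"dr":[0,0,0],"offset":[0.3,0,-0.2],"hand":-1}
    - {"dr":[0,0,0],"offset":[0.3,0,0],"hand":-1}

```text
time_s: 11.7
eef_pos: [516.2, -129.5, 226.2]
ee_rot: [0.002, -0.069, 0.998, -0.001]
force: [0.1, 0.2, -0.6]
grip_width: 0.0
grip_force: 0.0
```

arm_command:
  increments:
    - {"dr":[0,0,0],"offset":[0.3,0,0],"hand":-1}
    - {"dr":[0,0,0],"offset":[0.3,0,0],"hand":-1}
    - {"dr":[0,0,0],"offset":[0.2,0,0],"hand":-1}
    - {"dr":[0,0,0],"offset":[0,0,0],"hand":-1}
    - {"dr":[0,0,0],"offset":[0,0,0],"hand":-1}

```text
time_s: 12.2
eef_pos: [421.0, -142.4, 223.7]
ee_rot: [0.0, -0.068, 0.998, -0.0]
force: [-0.4, -0.3, -0.3]
grip_width: 0.003
grip_force: 0.0
```

```bash
python3 - <<'E'
from h import *
rep();im=ctrl.capture('top');cv2.imwrite('pics/t4.png',cv2.resize(im[60:310,130:460,::-1],None,fx=2.4,fy=2.4,interpolation=cv2.INTER_CUBIC))
E
```

```text
t 12.2 L [-169.1 -108.8] z 223.7 F [-0.39 -0.29 -0.31] w 0.0 toolx ang-psi-pi -0.001 tilt [ 0. -0. -1.]
```

View pics/t4.png

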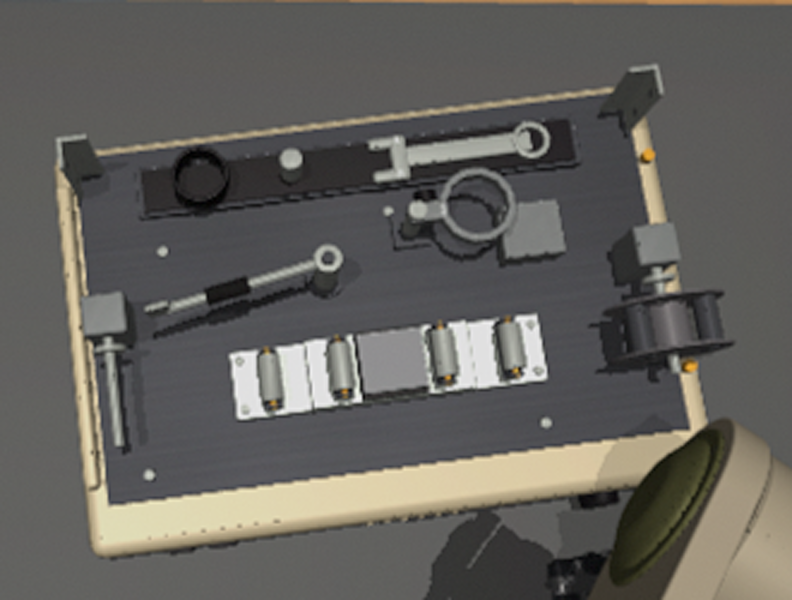

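The top view shows the lever parked at about 1.4 rad, with its pivot at (328,257) and tab at (158,308), clear behind the track. The parts on the strip haven't moved, and the arm is clear of everything.

```bash
python3 -c "
from rig import ctrl
print(ctrl.finish_job())"
```

```text
the job is handed in; nothing more can be done
None
```

I handed the job in at about 12 s: the tension lever is parked at its stop (about 1.4 rad) behind the track. All four rollers were brushed in order towards the take-up spool at about 3–5 N, though I judged their turning from contact force and travel, not by seeing it; the fingers never went low enough to reach the glass and the strip parts were left alone.

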